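# Close the gap between heating blocks on the laboratory hotplate

## Task

On the blue hotplate, move the loose aluminium block with the yellow handle up against the side of the dark block bolted to the middle of the plate, so that the gap is closed and the two sit squarely side by side with their ends level. It must stand flat on the plate when you let go. Leave the block with the black handle where it stands.

Things in the scene. Friction and masses are not known exactly. Their poses are not given: they have to be found in the camera images.
- yellow_block (a point): Loose bare-aluminium block, 80 (x) by 50 (y) by 45 mm high, 0.45 kg, with a YELLOW handle, on the plate to one side of the dark block. Point: centre of the block without handle, 22.5 mm above the plate. Handle: upright bar 36 (x) by 18 (y) by 40 mm high on the middle of the top, 22.5 to 62.5 mm above this point; pinch it from above across y, its 18 mm. z is up. May be slid or lifted.
- black_block (a point): Loose aluminium block of the same size and shape with a BLACK handle, on the plate on the other side of the dark block. Point: centre of the block without its handle, 22.5 mm above the plate. To be left alone. (A spare block with a green handle lies on the bench and plays no part.)
- fixed_block (a point): Dark grey block without handle, 80 (x) by 50 (y) by 45 mm high, bolted to the middle of the blue hotplate's level white plate (160 (x) by 350 (y) mm, 72 mm above the bench). Point: its centre, 22.5 mm above the plate. Its side faces look to its own +y and -y, 25 mm out; a block flush against one, ends level, has its centre 50 mm out along y at x = 0, axes parallel. z is up.
There are look-alikes about, which are no part of the job. What is shaped like the part that bears yellow_block but purple is not meant.

How it is judged:
By the outcome, as a careful person would: the job done as asked, in the order asked, and still so for the second after the job is handed in, with the robot touching nothing.
It also fails if it takes over 32 s, if anything falls off the work surface, if the arm or the gripper's body presses on something with over 40 N, if the wrist force passes 120 N, or if a joint passes its speed limit or range.

## Robot

A 7-joint arm with a two-finger parallel gripper is mounted at the origin on the work surface. World frame = base frame: x ahead of the robot, y to its left, z up, the work surface at z = 0. Lengths are in m, angles in rad, forces in N, time in s.
With the tool pointing down it reaches from about 0.425 to 0.875 m from the base axis. Payload 9.9 kg.
Tool frame: the origin (TCP) lies at the very end of the fingers, on their centre line; the grasp point (between the pads) lies 19 mm behind it; z points along the fingers, y is the line along which they close (so a half turn about z gives the same grasp; the last joint's range is limited). The gripper opens to 85 mm and grips with 20 to 120 N. Pads are 22 mm wide; open, the fingers measure 114 mm over their backs; the gripper's body (76 mm by 85 mm) begins 54 mm behind the grasp point. The pads swing forward as they close: fully open they stand 13 mm farther back than shut.
Start: joints at [-1.321, 0.576, 0.025, 1.437, -0.015, 1.129, -0.057], TCP at [0.221, 0.638, 0.231] pointing down, gripper open.
Joint ranges: [-2.76, 2.76], [-0.34, 2.15], [-1.52, 1.57], [0.19, 2.46], [-1.09, 4.23], [0.17, 1.99], [-2.82, 2.82]. Speed limits (rad/s): [2.22, 2.22, 3.01, 3.01, 3.14, 3.14, 3.14].

## Interface

Orientations are given as a unit quaternion [x, y, z, w].
In Python, from workcell import ctrl, eyes gives the robot as it stands. The module is installed in compiled form; this text tells all that it offers.
- The arm moves only by the tool carry_out, never from a script. Its argument "motion" is a list of rows, each a list of 6 numbers: the shift along the tool's x, y, z in mm, then the turn, a rotation vector about the tool's x, y, z in rad. A call has 1 to 5 rows; each row shifts and turns the commanded pose from where the row before left it, along the tool's axes as they then stand; what a row does not reach is not made up. A row lasts 1/8 s, in which the tool goes at most 62.5 mm and 10.7 degrees, less where a joint would pass 70% of its speed; a pose out of reach is approached as far as the arm can. A call is refused whole if a number of a shift passes 62.5 or a number of a turn 0.188, either way. A call with a gripper value outside its range is refused whole. "grip" is the closure, from 0 (fully open) to 1 (shut), set as the call begins (left out, the last holds). The fingers move at their own pace and stop on an object; the grip force is fixed at half the most. Time passes only in rows, so rows that do not move let the fingers close. It gives the time, the measured TCP pose, the force, the opening and the grip force at its end, in the units of the state.
- ctrl.get_state(): the state, without advancing time (a new reading comes with each control period).
- eyes.snapshot(name): name is "scene" or "top" or "wrist"; returns the picture (384x512x3 uint8, blue, green, red); there is no depth.
- eyes.camera_params(name): a dict with "fx", "fy", "cx", "cy" (pixels), "R" (3x3) and "t" (3): a world point X has camera coordinates R X + t. Camera axes: x right, y down, z forward; pixel columns grow to the right and rows downward; lengths in m; the calibration is good to about 2 mm. A picture is of the moment at which its call begins: read the wrist's pose just before it. camera_params takes no time and is no camera call; for the wrist camera it gives the pose at the moment of the call.
- ctrl.hand_in(): hands the job in; it is judged then, once.
The state is a dict: "time": time; "joint_positions": joint angles; "joint_velocities": joint speeds; "joint_torque": joint torques, N m; "ee_pos": TCP position; "eef_rot": TCP orientation; "contact_force": force on the tool from outside, world axes, zero at the start; "moment": the same for the moment, N m; "gripper_width": opening from 0.0 (shut) to 1.0 (fully open); "grip_force": force on a finger pad.
Only numpy, scipy, OpenCV 4.12 (cv2) and the standard library are available. Lean on these libraries where they do the work, as an engineer would, in place of code of your own. Each camera call takes 0.05 s, during which the arm holds its last target. There are 200 camera calls.

## Working session

There is one attempt and no reset: what is moved stays moved. The work goes in short steps, Python scripts to look and compute and a tool call to move; the robot and the scene stay as the last step left them, time stands still between calls to the robot, and variables do not carry over. Pictures are saved under pics/ and viewed, at most 10 in all, crops included, and the job is handed in when it is done.

Besides the shell and the picture viewer there is one more tool, called after "Call:" as name(argument=value, ...) on one line, values as JSON. carry_out: Moves the arm, as the interface text tells. Its arguments: {"type":"object","properties":{"motion":{"type":"array","items":{"type":"array","items":{"type":"number"}}},"grip":{"type":"number"}},"required":["motion"]}

```bash
mkdir -p pics; python3 - <<'E'
from workcell import ctrl, eyes
import cv2,numpy as np
s=ctrl.get_state();print(s['time'],s['ee_pos'],s['eef_rot'],s['contact_force'])
a=eyes.snapshot('scene');b=eyes.snapshot('top')
cv2.imwrite('pics/scene.png',a);cv2.imwrite('pics/top.png',b)
for n in('scene','top'):
  p=eyes.camera_params(n);print(n,p)
E
```

```text
0.0 [0.22100325 0.63731522 0.23043917] [ 1.66117743e-01  9.86105581e-01 -8.16725892e-04 -1.07456639e-04] [-0.35969612  0.49171766 -0.6520456 ]
scene {'fx': 357.02594338130973, 'fy': 357.02594338130973, 'cx': 254.40284266418413, 'cy': 186.04575750504566, 'R': array([[ 0.49199086,  0.87049203,  0.01373391],
       [ 0.72233108, -0.39934457, -0.56458988],
       [-0.48598642,  0.2876935 , -0.82525732]]), 't': array([-0.24080042, -0.34642883,  1.00157669])}
top {'fx': 363.79867094425157, 'fy': 363.79867094425157, 'cx': 256.60472058353264, 'cy': 199.58205433157602, 'R': array([[ 0.02852415, -0.9992628 , -0.0256948 ],
       [-0.98702441, -0.02409268, -0.1587525 ],
       [ 0.15801641,  0.02988967, -0.986984  ]]), 't': array([-0.04855887,  0.5728017 ,  0.66557862])}
```

View pics/scene.png

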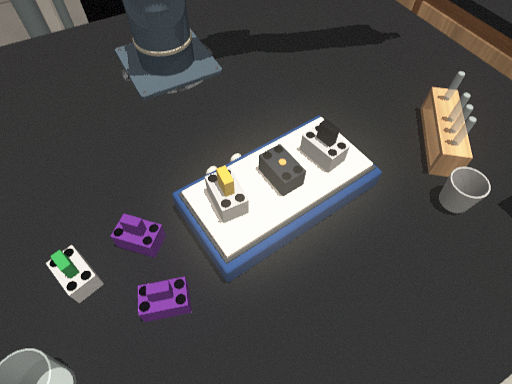

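View pics/top.png

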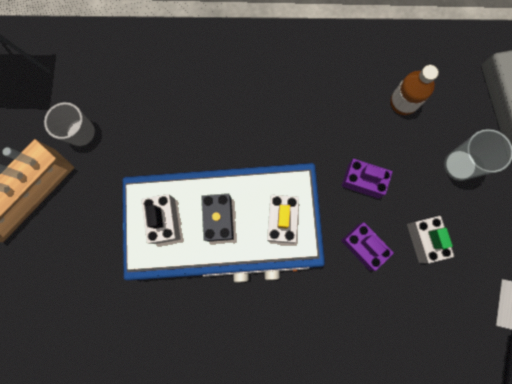

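The scene picture shows the blue hotplate with the yellow-handled block at about (226,190), the dark block at (282,168) and the black-handled one at (325,143). In the top picture they are at (284,218), (217,217) and (158,218). I'll get rough positions first, then refine them with the wrist camera.

```bash
cat > h.py <<'E'
from workcell import ctrl, eyes
import cv2,numpy as np
from scipy.spatial.transform import Rotation as Ro
def ray(p,uv,z):
    R,t=np.array(p['R']),np.array(p['t']); c=-R.T@t
    d=R.T@np.array([(uv[0]-p['cx'])/p['fx'],(uv[1]-p['cy'])/p['fy'],1])
    return c+d*(z-c[2])/d[2]
def proj(p,X):
    q=np.array(p['R'])@X+np.array(p['t']); return np.array([p['fx']*q[0]/q[2]+p['cx'],p['fy']*q[1]/q[2]+p['cy']])
E
python3 - <<'E'
from h import *
p=eyes.camera_params('top');im=cv2.imread('pics/top.png')
hsv=cv2.cvtColor(im,cv2.COLOR_BGR2HSV)
def rect(m,z,name):
    for c in cv2.findContours(m,cv2.RETR_EXTERNAL,cv2.CHAIN_APPROX_NONE)[0]:
        if cv2.contourArea(c)>40:
            w=np.array([ray(p,q[0],z)[:2] for q in c],np.float32)*1000
            print(name,cv2.contourArea(c),cv2.minAreaRect(c)[0],cv2.minAreaRect(w))
rect(cv2.inRange(hsv,(20,120,100),(35,255,255)),.157,'yel')
m=cv2.inRange(hsv,(0,0,200),(180,60,255));
rect(m,.072,'plate')
g=cv2.inRange(hsv,(0,0,0),(180,120,110)); g[:175]=0;g[262:]=0;g[:,:135]=0;g[:,305:]=0
rect(g,.117,'dark')
print(proj(p,np.array([.5,0,.117])),eyes.camera_params('wrist'))
E
```

```text
yel 45.0 (215.9000244140625, 216.3000030517578) ((526.6835327148438, 28.99262237548828), (12.622635841369629, 12.375704765319824), 28.835386276245117)
yel 219.5 (283.8650817871094, 215.52435302734375) ((530.8770751953125, -81.89857482910156), (17.77730369567871, 38.690731048583984), 87.03589630126953)
plate 53.5 (240.0, 276.5) ((427.1979675292969, -8.014181137084961), (12.474828720092773, 14.62555980682373), 1.7208609580993652)
plate 59.5 (271.5, 274.5) ((432.4600524902344, -65.1874008178711), (12.470259666442871, 16.40430450439453), 1.6855987310409546)
plate 182.5 (429.0000305175781, 235.99998474121094) ((510.204833984375, -345.7610168457031), (27.870948791503906, 64.78852081298828), 79.68231964111328)
plate 15464.0 (219.22845458984375, 219.69796752929688) ((531.129638671875, 34.453887939453125), (158.47640991210938, 348.4401550292969), 5.670685291290283)
plate 133.5 (429.7500305175781, 71.75000762939453) ((832.3662109375, -367.20721435546875), (26.818178176879883, 26.49551010131836), 41.35885238647461)
dark 43.5 (278.5531005859375, 260.20849609375) ((458.6335144042969, -75.92269897
[... 948 characters left out ...]
.752676010131836, 12.436606407165527), 3.915153741836548)
dark 151.0 (173.29388427734375, 221.76783752441406) ((520.6597900390625, 108.77821350097656), (35.893272399902344, 83.14273071289062), 77.9975814819336)
dark 1274.0 (217.73692321777344, 217.76461791992188) ((529.1256103515625, 31.384807586669922), (80.49314880371094, 51.865421295166016), 5.838744640350342)
[235.03326258 234.69230535] {'fx': 270.3003567454069, 'fy': 270.3003567454069, 'cx': 255.51319092600147, 'cy': 192.14148373845686, 'R': array([[ 0.32819542,  0.94460927, -0.00104348],
       [ 0.91116452, -0.31628363,  0.26409065],
       [ 0.24913244, -0.08762413, -0.9644973 ]]), 't': array([-0.67478975, -0.03286976,  0.37924309])}
```

Call:
carry_out(motion=[[-42,-43.5,0,0,0,0],[-42,-43.5,0,0,0,0],[-42,-43.5,0,0,0,0],[-42,-43.5,0,0,0,0],[-42,-43.5,0,0,0,0]], grip=0)

```text
time: 0.72
ee_pos: [0.3488, 0.3614, 0.2312]
eef_rot: [0.166, 0.986, -0.0, 0.0]
contact_force: [1.0, 0.3, -0.3]
gripper_width: 1.001
grip_force: 0.0
```

Call:
carry_out(motion=[[-42,-43.5,0,0,0,0],[-42,-43.5,0,0,0,0],[-42,-43.5,0,0,0,0],[-42,-43.5,0,0,0,0],[-42,-43.5,0,0,0,0]])

```text
time: 1.35
ee_pos: [0.4759, 0.0873, 0.2313]
eef_rot: [0.166, 0.986, 0.0, 0.0]
contact_force: [1.6, 1.0, -0.7]
gripper_width: 1.003
grip_force: 0.0
```

Call:
carry_out(motion=[[-42,-43.5,0,0,0,0],[-42,-43.5,0,0,0,0],[0,0,0,0,0,-0.14],[0,0,0,0,0,-0.14],[0,0,0,0,0,0]])

```text
time: 1.98
ee_pos: [0.5261, -0.0208, 0.231]
eef_rot: [0.028, 1.0, 0.0, -0.0]
contact_force: [-0.7, 0.3, 0.0]
gripper_width: 0.997
grip_force: 0.0
```

```bash
python3 - <<'E'
from h import *
import json
p=eyes.camera_params('wrist');im=eyes.snapshot('wrist');cv2.imwrite('pics/w1.png',im)
json.dump({k:np.array(v).tolist() for k,v in p.items()},open('w1.json','w'))
s=ctrl.get_state();print(s['time'],s['ee_pos'],s['eef_rot'],Ro.from_quat(s['eef_rot']).as_matrix().round(3))
E
```

```text
2.025 [ 0.52613174 -0.02063918  0.23109398] [ 2.84633929e-02  9.99594806e-01  4.83101368e-05 -2.36253033e-04] [[-0.998  0.057 -0.   ]
 [ 0.057  0.998  0.   ]
 [ 0.     0.    -1.   ]]
```

View pics/w1.png

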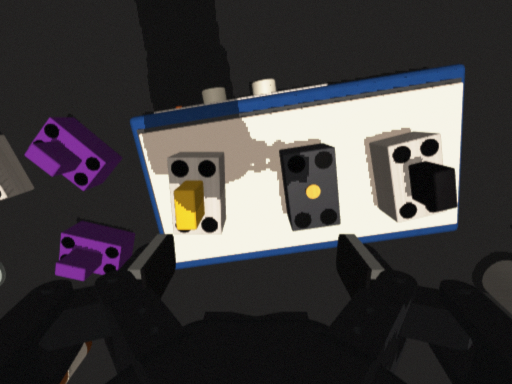

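The wrist picture shows the yellow block with its holes at (179,168), (207,168) and (209,224), the dark block with holes at (297,163), (323,159), (303,219) and (329,216), and the black block on the right.

```bash
cat >> h.py <<'E'
def hole(g,uv,r=9):
    x,y=map(int,uv); c=g[y-r:y+r+1,x-r:x+r+1]
    t,m=cv2.threshold(c,0,255,cv2.THRESH_BINARY_INV+cv2.THRESH_OTSU)
    n,l,st,ce=cv2.connectedComponentsWithStats(m)
    k=l[r,r]; return ce[k]+[x-r,y-r],st[k,4],t
E
python3 - <<'E'
from h import *
import json
p=json.load(open('w1.json'));g=cv2.cvtColor(cv2.imread('pics/w1.png'),cv2.COLOR_BGR2GRAY)
for n,S in (('yel',[(179,168),(207,168),(209,224)]),('fix',[(297,163),(323,159),(303,219),(329,216)])):
    P=[]
    for u in S:
        c,a,t=hole(g,u); w=ray(p,c,.117)*1000; P.append(w[:2]); print(n,c.round(1),a,t,w.round(1))
    P=np.array(P)
    print([np.linalg.norm(P[i]-P[j]).round(1) for i in range(len(P)) for j in range(i)])
    if len(P)==4: d1=P[0]-P[2];d2=P[1]-P[3];print(P.mean(0),[np.degrees(np.arctan2(-d[1],-d[0])) for d in(d1,d2)])
    else:
        d=P[1]-P[2];print((P[0]+P[2])/2,np.degrees(np.arctan2(-d[1],-d[0])))
hsv=cv2.cvtColor(cv2.imread('pics/w1.png'),cv2.COLOR_BGR2HSV)
m=cv2.inRange(hsv,(18,120,60),(35,255,255));c=max(cv2.findContours(m,cv2.RETR_EXTERNAL,cv2.CHAIN_APPROX_NONE)[0],key=cv2.contourArea)
print(cv2.boundingRect(c))
im=cv2.imread('pics/w1.png')[130:250,130:370]
cv2.imwrite('pics/c1.png',cv2.resize(cv2.convertScaleAbs(im,alpha=1.3,beta=20),None,fx=3.3,fy=3.3,interpolation=cv2.INTER_CUBIC))
E
```

```text
yel [179.3 168.2] 238 57.0 [500.6 -92.1 117. ]
yel [206.5 168.1] 237 59.0 [502.1 -65.9 117. ]
yel [209.1 224.4] 203 116.0 [560.1 -69.2 117. ]
[np.float64(26.2), np.float64(63.7), np.float64(58.1)]
[530.3547791  -80.65677518] -3.251700626087004
fix [296.1 163.8] 250 20.0 [502.7  20.4 117. ]
fix [323.1 159.5] 248 47.0 [500.   46.2 117. ]
fix [302.5 219.8] 213 40.0 [560.3  25.9 117. ]
fix [328.1 216.4] 218 46.0 [558.1  51.8 117. ]
[np.float64(26.0), np.float64(58.0), np.float64(63.7), np.float64(63.7), np.float64(58.4), np.float64(25.9)]
[530.27802728  36.0629136 ] [np.float64(5.497651294675032), np.float64(5.470862822666693)]
(174, 181, 30, 50)
```

View pics/c1.png

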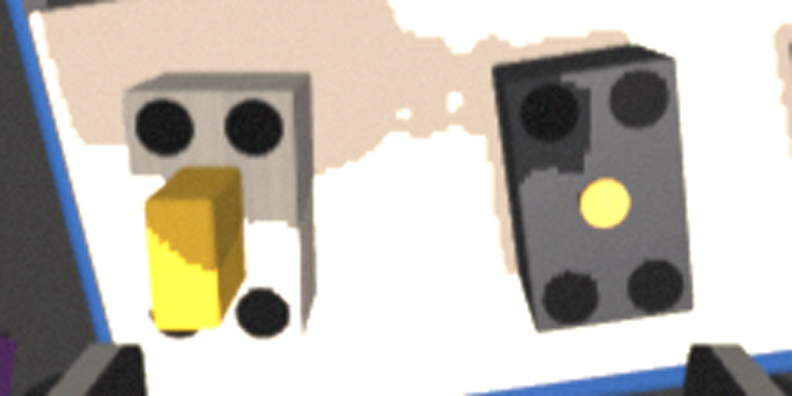

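The sizes check out: the hole spacing is 58 × 26 mm on both blocks. The yellow block is at (530.4, -80.7) with yaw -3.3°. The fixed block is at (530.3, 36.1) with yaw 5.5°, so the target is (535.1, -13.7). Next I go down onto the handle.

Call:
carry_out(motion=[[-7.7,-59.7,0,0,0,0],[0,0,0,0,0,0],[0,0,50,0,0,0],[0,0,50,0,0,0],[0,0,6,0,0,0]])

```text
time: 2.65
ee_pos: [0.5287, -0.0797, 0.1229]
eef_rot: [0.028, 1.0, 0.0, -0.003]
contact_force: [0.3, 0.6, 0.7]
gripper_width: 0.998
grip_force: 0.0
```

Call:
carry_out(motion=[[0,0,0,0,0,0],[0,0,0,0,0,0]])

```text
time: 2.9
ee_pos: [0.532, -0.0806, 0.1271]
eef_rot: [0.027, 1.0, -0.0, 0.001]
contact_force: [-0.0, 0.5, 0.1]
gripper_width: 1.002
grip_force: 0.0
```

Call:
carry_out(motion=[[0,0,0,0,0,0],[0,0,0,0,0,0],[0,0,0,0,0,0],[0,0,0,0,0,0],[0,0,0,0,0,0]], grip=1)

```text
time: 3.52
ee_pos: [0.5308, -0.0808, 0.1255]
eef_rot: [0.027, 1.0, -0.0, 0.0]
contact_force: [-1.4, -0.9, 3.8]
gripper_width: 0.202
grip_force: 59.5
```

Call:
carry_out(motion=[[0,0,0,0,0,0],[0,0,0,0,0,0],[0,0,0,0,0,0],[0,0,0,0,0,0]])

```text
time: 4.03
ee_pos: [0.5308, -0.0808, 0.1255]
eef_rot: [0.027, 1.0, -0.0, 0.0]
contact_force: [-1.2, -0.8, 4.8]
gripper_width: 0.205
grip_force: 59.6
```

```bash
python3 - <<'E'
from h import *
import json
p=eyes.camera_params('wrist');im=eyes.snapshot('wrist');cv2.imwrite('pics/w2.png',im)
json.dump({k:np.array(v).tolist() for k,v in p.items()},open('w2.json','w'))
s=ctrl.get_state();print(s['time'],s['ee_pos'],s['contact_force'],s['moment'],s['gripper_width'],s['grip_force'],Ro.from_quat(s['eef_rot']).as_matrix().round(4))
E
```

```text
4.075 [ 0.5308363  -0.08078331  0.1254889 ] [-1.46500063 -1.53864546  5.44631418] [-0.14965543  0.23171266  0.00948804] 0.2020030341938099 59.63353872299194 [[-9.985e-01  5.400e-02  2.000e-04]
 [ 5.400e-02  9.985e-01 -2.000e-04]
 [-2.000e-04 -1.000e-04 -1.000e+00]]
```

View pics/w2.png

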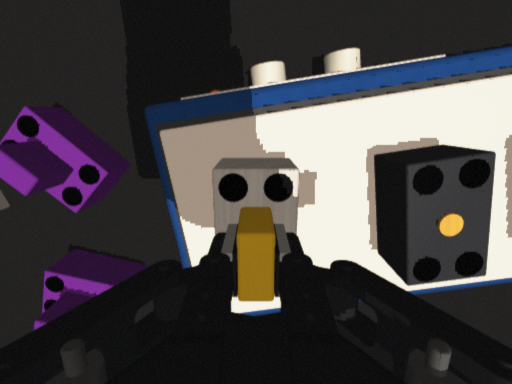

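The wrist picture shows the yellow handle gripped at (256,255). Two of its block's holes are at (233,187) and (278,187). The dark block's holes are at (428,180), (474,173), (427,268) and (469,263). I'll re-measure the relative pose from these.

```bash
cat >> h.py <<'E'
import json
def rel(f,Y,F,r=11):
    p=json.load(open(f+'.json'));g=cv2.cvtColor(cv2.imread('pics/'+f+'.png'),cv2.COLOR_BGR2GRAY)
    def pts(S):
        o=[]
        for u in S:
            c,a,t=hole(g,u,r); o.append(ray(p,c,.117)[:2]*1000); print(c.round(1),a,t,o[-1].round(1))
        return np.array(o)
    Y=pts(Y);F=pts(F)
    y=Y[1]-Y[0];ya=np.degrees(np.arctan2(-y[0],y[1]));u=y/np.linalg.norm(y)
    yc=Y.mean(0)+29*np.array([u[1],-u[0]])
    if len(F)==4: d=F[2]+F[3]-F[0]-F[1];fa=np.degrees(np.arctan2(d[1],d[0]));fc=F.mean(0)
    else:
        d=F[1]-F[0];fa=np.degrees(np.arctan2(-d[0],d[1]));w=d/np.linalg.norm(d);fc=F.mean(0)+29*np.array([w[1],-w[0]])
    a=np.radians(fa);fx=np.array([np.cos(a),np.sin(a)]);fy=np.array([-fx[1],fx[0]])
    print('spacing',np.linalg.norm(y),'yel',yc,ya,'fix',fc,fa,'yel in fix',(yc-fc)@fx,(yc-fc)@fy,'target',fc-50*fy)
E
python3 -c "
from h import *
rel('w2',[(233,187),(278,187)],[(428,180),(474,173),(427,268),(469,263)])"
```

```text
[232.9 187.1] 514 43.0 [500.8 -91.5]
[277.9 187.1] 513 55.0 [502.3 -65.5]
[427.9 179.9] 515 28.0 [502.7  20.8]
[474.1 173.1] 511 22.0 [500.1  46.6]
[426.8 268.6] 464 28.0 [560.4  26.6]
[468.9 263.2] 477 28.0 [558.   52.5]
spacing 26.039954688978135 yel [530.50423363 -80.05663708] -3.162257504927019 fix [530.32230039  36.63191403] 5.797512070394151 yel in fix -11.606069241252936 -116.11007801267729 target [535.37295523 -13.11234077]
```

```bash
python3 -c "
from h import *
rel('w2',[(233,187),(278,187)],[(428,180),(474,173),(427,268),(469,263)],17)"
```

```text
[232.8 187.2] 652 61.0 [500.9 -91.6]
[277.7 187.4] 662 81.0 [502.4 -65.6]
[427.7 179.6] 711 35.0 [502.6  20.6]
[474.1 173. ] 714 32.0 [500.1  46.7]
[426.6 266.5] 1121 121.0 [559.   26.3]
[468.4 261.2] 1093 119.0 [556.6  52. ]
spacing 26.025141985547922 yel [530.62012162 -80.25138163] -3.3365169597925326 fix [529.56864423  36.39163723] 5.571525761942628 yel in fix -10.278161314629765 -116.19405687558286 target [534.42305875 -13.37215141]
```

Call:
carry_out(motion=[[0,0,0,0,0,-0.0765],[0,0,0,0,0,-0.0765],[-3.6,20,0,0,0,0],[-3.6,20,0,0,0,0],[-3.6,20,0,0,0,0]])

```text
time: 4.7
ee_pos: [0.5358, -0.0211, 0.1255]
eef_rot: [-0.049, 0.999, -0.001, 0.0]
contact_force: [-2.0, -6.3, 12.4]
gripper_width: 0.2
grip_force: 63.0
```

Call:
carry_out(motion=[[0,0,0,0,0,0],[0,0,0,0,0,0],[0,0,0,0,0,0]])

```text
time: 5.08
ee_pos: [0.5359, -0.019, 0.1254]
eef_rot: [-0.05, 0.999, 0.001, 0.0]
contact_force: [1.0, 5.5, 4.2]
gripper_width: 0.202
grip_force: 61.7
```

```bash
python3 - <<'E'
from h import *
p=eyes.camera_params('wrist');im=eyes.snapshot('wrist');cv2.imwrite('pics/w3.png',im)
json.dump({k:np.array(v).tolist() for k,v in p.items()},open('w3.json','w'))
s=ctrl.get_state();print(s['time'],s['ee_pos'],s['contact_force'],s['moment'],s['gripper_width'],s['grip_force'],Ro.from_quat(s['eef_rot']).as_matrix().round(4))
E
```

```text
5.125 [ 0.53588056 -0.01905139  0.12535699] [0.64450719 5.21550108 3.82697807] [ 1.6012145  -0.12647659 -0.05808457] 0.20209065578638696 61.74232542514801 [[-9.951e-01 -9.930e-02  5.000e-04]
 [-9.930e-02  9.951e-01  1.400e-03]
 [-6.000e-04  1.300e-03 -1.000e+00]]
```

View pics/w3.png

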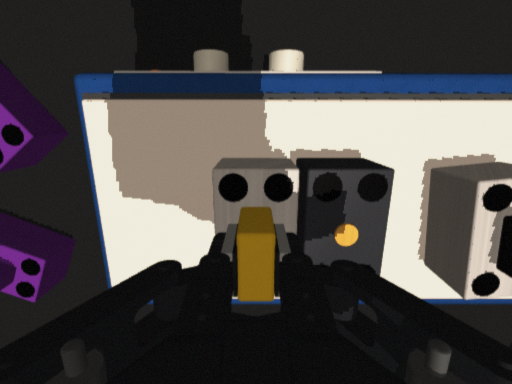

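The picture shows the yellow block just short of the dark one. The yellow block's holes are at (233,187) and (278,187), the dark block's at (328,187) and (373,187), and the ends look almost level.

```bash
python3 -c "
from h import *
rel('w3',[(233,187),(278,187)],[(328,187),(373,187)],16)"
```

```text
[232.9 187.1] 656 55.0 [508.1 -34. ]
[277.9 187.2] 664 68.0 [505.5  -8.1]
[327.9 189.5] 878 41.0 [504.1  20.9]
[372.5 187. ] 682 35.0 [500.   46.4]
spacing 26.069327473332567 yel [535.64848517 -18.22305873] 5.575468824924039 fix [530.69145378  38.19887784] 8.982557215369646 yel in fix -3.9131318178473506 -56.50393336146544 target [538.49814238 -11.1879181 ]
```

Call:
carry_out(motion=[[0,1.5,0,0,0,0],[0,1.5,0,0,0,0],[0,1,0,0,0,0],[0,0.5,0,0,0,0]])

```text
time: 5.62
ee_pos: [0.5356, -0.0179, 0.1256]
eef_rot: [-0.049, 0.999, -0.001, 0.001]
contact_force: [2.2, -6.1, 4.7]
gripper_width: 0.202
grip_force: 61.7
```

Call:
carry_out(motion=[[0,0.5,0,0,0,0],[0,0,0,0,0,0],[0,0,0,0,0,0]])

```text
time: 6.0
ee_pos: [0.5355, -0.0175, 0.1256]
eef_rot: [-0.048, 0.999, -0.001, 0.0]
contact_force: [2.4, -6.6, 4.7]
gripper_width: 0.199
grip_force: 61.8
```

Call:
carry_out(motion=[[0,1,0,0,0,0],[0,1,0,0,0,0],[0,1,0,0,0,0],[0,0,0,0,0,0]])

```text
time: 6.5
ee_pos: [0.535, -0.0146, 0.1256]
eef_rot: [-0.048, 0.999, -0.001, 0.0]
contact_force: [0.3, -7.7, 5.6]
gripper_width: 0.202
grip_force: 61.9
```

```bash
python3 - <<'E'
from h import *
p=eyes.camera_params('wrist');im=eyes.snapshot('wrist');cv2.imwrite('pics/w4.png',im)
json.dump({k:np.array(v).tolist() for k,v in p.items()},open('w4.json','w'))
s=ctrl.get_state();print(s['time'],s['ee_pos'],s['contact_force'],s['moment'],Ro.from_quat(s['eef_rot']).as_matrix().round(4))
cv2.imwrite('pics/c4.png',cv2.resize(cv2.convertScaleAbs(im[140:320,190:430],alpha=1.4,beta=20),None,fx=3.3,fy=3.3,interpolation=cv2.INTER_CUBIC))
E
```

```text
6.55 [ 0.53497982 -0.0146223   0.12557513] [ 1.80979832 -7.76630082  5.44872096] [-1.49681583 -0.25745631  0.0228091 ] [[-9.953e-01 -9.670e-02  7.000e-04]
 [-9.670e-02  9.953e-01 -2.700e-03]
 [-4.000e-04 -2.800e-03 -1.000e+00]]
```

View pics/c4.png

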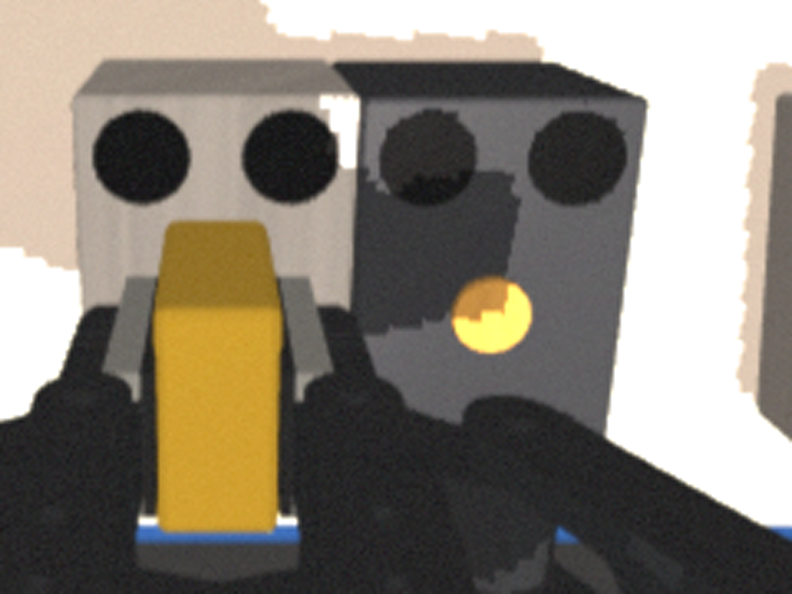

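The crop shows the blocks practically touching. The hole rows are level at y≈157 and 159, and the centres measure about 50 mm apart. A small extra push will confirm contact.

Call:
carry_out(motion=[[0,1,0,0,0,0],[0,1,0,0,0,0],[0,0,0,0,0,0],[0,0,0,0,0,0]])

```text
time: 7.05
ee_pos: [0.535, -0.0144, 0.1256]
eef_rot: [-0.048, 0.999, -0.002, 0.0]
contact_force: [2.3, -11.9, 5.1]
gripper_width: 0.197
grip_force: 62.1
```

Call:
carry_out(motion=[[0,1,0,0,0,0],[0,1,0,0,0,0],[0,0,0,0,0,0],[0,0,0,0,0,0]])

```text
time: 7.55
ee_pos: [0.535, -0.0144, 0.1257]
eef_rot: [-0.047, 0.999, -0.003, 0.001]
contact_force: [3.5, -18.9, 4.0]
gripper_width: 0.202
grip_force: 62.1
```

Contact is confirmed: the force rises and the block doesn't move. I'll relax the push, then release.

Call:
carry_out(motion=[[0,-2,0,0,0,0],[0,-2,0,0,0,0],[0,-0.5,0,0,0,0],[0,0,0,0,0,0]])

```text
time: 8.05
ee_pos: [0.535, -0.0147, 0.1256]
eef_rot: [-0.049, 0.999, -0.001, 0.0]
contact_force: [1.1, -5.4, 5.6]
gripper_width: 0.198
grip_force: 62.1
```

```bash
python3 - <<'E'
from h import *
p=eyes.camera_params('wrist');im=eyes.snapshot('wrist');cv2.imwrite('pics/w5.png',im)
json.dump({k:np.array(v).tolist() for k,v in p.items()},open('w5.json','w'))
s=ctrl.get_state();print(s['time'],s['ee_pos'],s['contact_force'],s['moment'],Ro.from_quat(s['eef_rot']).as_matrix().round(4))
rel('w5',[(233,187),(278,187)],[(319,187),(365,187)],15)
E
```

```text
8.1 [ 0.53503078 -0.01468331  0.12556864] [ 2.13962899 -5.69962464  6.20200133] [-1.32498677 -0.28272272  0.02025937] [[-9.953e-01 -9.720e-02  7.000e-04]
 [-9.720e-02  9.953e-01 -2.200e-03]
 [-5.000e-04 -2.300e-03 -1.000e+00]]
[232.3 187.2] 658 54.0 [507.2 -30. ]
[277.4 187.1] 661 62.0 [504.7  -4. ]
[319.7 189. ] 787 40.0 [503.4  20.6]
[364.7 187.5] 682 35.0 [500.   46.3]
spacing 26.122133676304927 yel [534.80208622 -14.12087155] 5.631424380959544 fix [530.45286471  37.25274135] 7.543654786813065 yel in fix -2.432828287265136 -51.49995317206685 target [537.0169425  -12.31451481]
```

Call:
carry_out(motion=[[0,0,0,0,0,0],[0,0,0,0,0,0],[0,0,0,0,0,0],[0,0,0,0,0,0],[0,0,0,0,0,0]], grip=0)

```text
time: 8.72
ee_pos: [0.5348, -0.0123, 0.1252]
eef_rot: [-0.05, 0.999, 0.0, -0.0]
contact_force: [0.2, 0.1, -0.7]
gripper_width: 0.998
grip_force: 0.0
```

Call:
carry_out(motion=[[0,0,-15,0,0,0],[0,0,-35,0,0,0],[0,0,-50,0,0,0],[0,0,0,0,0,0],[0,0,0,0,0,0]])

```text
time: 9.35
ee_pos: [0.5347, -0.0123, 0.2257]
eef_rot: [-0.05, 0.999, 0.0, 0.0]
contact_force: [0.7, -0.1, -0.3]
gripper_width: 1.0
grip_force: 0.0
```

```bash
python3 - <<'E'
from h import *
p=eyes.camera_params('wrist');im=eyes.snapshot('wrist');cv2.imwrite('pics/w6.png',im)
json.dump({k:np.array(v).tolist() for k,v in p.items()},open('w6.json','w'))
s=ctrl.get_state();print(s['time'],s['ee_pos'],s['contact_force'],s['gripper_width'])
cv2.imwrite('pics/c6.png',cv2.resize(cv2.convertScaleAbs(im[120:270,180:380],alpha=1.4,beta=20),None,fx=4,fy=4,interpolation=cv2.INTER_CUBIC))
E
```

```text
9.4 [ 0.53434295 -0.01231017  0.22504227] [ 0.37890218 -0.11009845 -0.67582762] 0.9974178991878687
```

View pics/c6.png

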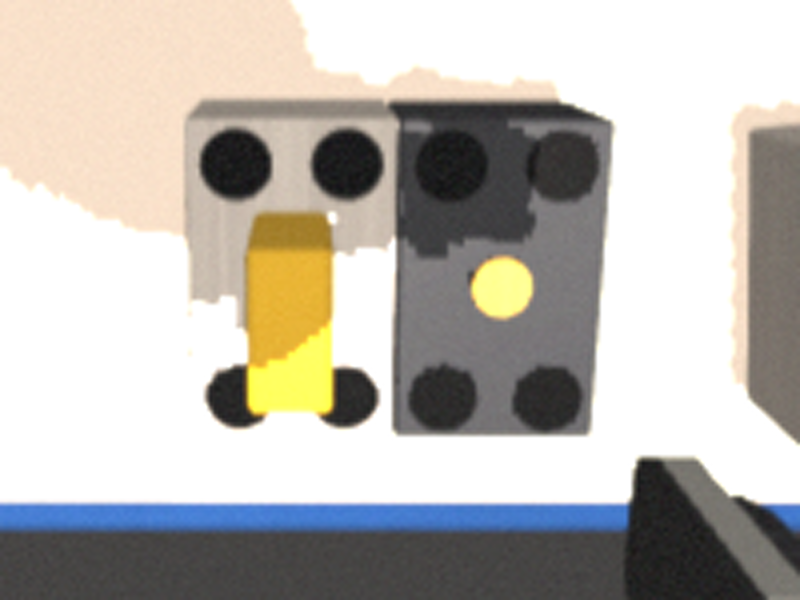

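The crop shows the blocks side by side with no visible gap, and the front edges level at crop row ≈120. I'll check it numerically.

```bash
python3 -c "
from h import *
rel('w6',[(239,161),(267,161)],[(293,161),(321,161),(290,219),(317,219)],10)"
```

```text
[238.5 160.6] 254 63.0 [507.  -30.1]
[266.4 160.6] 251 61.0 [504.4  -4.1]
[292.4 161. ] 260 19.0 [502.5  20.2]
[319.5 161.1] 285 47.0 [500.   45.5]
[290.2 219.2] 232 51.0 [560.3  25.9]
[317.  218.5] 418 108.0 [556.9  52.2]
spacing 26.126571557547035 yel [534.57727856 -14.27987864] 5.616144344216075 fix [529.92598825  35.94062015] 6.137388505997887 yel in fix -0.7445885669864463 -50.42993742463919 target [535.27163357 -13.77279932]
```

```bash
python3 -c "
from workcell import ctrl
print(ctrl.hand_in())"
```

```text
the job is handed in; nothing more can be done
None
```

The yellow-handled block now stands flat against the side of the dark block, square to it and with ends level to within about 0.5 mm; the black-handled block was left alone, and I handed in at about 9.4 s.

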